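Turn the crockery turntable until the creamer jug is at the front

ROBOT

A 6-joint arm with a two-finger parallel gripper is mounted at the origin on the work surface. World frame = base frame: x ahead of the robot, y to its left, z up, the work surface at z = 0. Lengths are in m, angles in rad, forces in N, time in s.
With the tool pointing down it reaches from about 0.4 to 0.825 m from the base axis. Payload 7 kg.
Tool frame: the origin (TCP) lies midway between the tips of the shut fingers; the grasp point (between the pads) lies 19 mm behind it; z points along the fingers, x is the direction in which the jaws open and shut, and the axes are right-handed (so a half turn about z gives the same grasp; the last joint's range is limited). The gripper opens to 88 mm and grips with 3 to 60 N. Pads are 19 mm wide; open, the fingers measure 130 mm over their backs; the gripper's body (78 mm by 193 mm) begins 47 mm behind the grasp point.
Start: joints at [1.481, 0.359, 0.012, 0, -1.224, -0.288], TCP at [0.249, 0.627, 0.227] pointing down, gripper open.
Joint ranges: [-3.07, 3.07], [-1.43, 2.12], [-1.02, 1.25], [-3.03, 1.67], [-3.05, -0], [-3.03, 3.03]. Speed limits (rad/s): [2.39, 2.39, 3.01, 3.14, 3.14, 3.14].

INTERFACE

Orientations are given as [roll, pitch, yaw] about the fixed x, y, z axes, in that order (R = Rz(yaw) Ry(pitch) Rx(roll)).
In Python, from station import status, eyes, workorder gives the robot as it stands.
- The arm moves only by the shell command python3 -m jog 'ROWS' [OPENING] [FORCE]. ROWS is JSON, a list of rows, each a list of 6 numbers: the shift along the world's x, y, z in mm, then the turn, a rotation vector about the world's x, y, z in rad. A call has 1 to 12 rows; each row shifts and turns the pose as measured when the row begins; what a row does not reach is not made up. A row lasts 1/10 s, in which the tool goes at most 50 mm and 8.59 degrees, less where a joint would pass 70% of its speed; a pose out of reach is approached as far as the arm can. A call with a gripper value outside its range is refused whole. OPENING is the opening, from 0 (shut) to 1 (fully open), set as the call begins (- or left out, the last holds). The fingers move at their own pace and stop on an object; FORCE is the grip in N (left out, the last holds). Time passes only in rows, so rows that do not move let the fingers close. It gives the time, the measured TCP pose, the force and the opening at its end, in the units of the state.
- status.get_state(): the state, without advancing time (a new reading comes with each control period).
- eyes.grab_frame(name): name is "scene" or "top" or "wrist"; returns the picture (384x512x3 uint8, blue, green, red); there is no depth.
- eyes.calibration(name): a dict with "camera_matrix" (3x3 intrinsics, pixels), "cam_to_world" (4x4, takes a point from camera to world coordinates); the wrist camera has in their place "hand_eye" (4x4, takes a point from camera to tool coordinates, whose origin is the TCP and whose axes are the tool frame's). Camera axes: x right, y up, looking along -z (the intrinsics and any distortion apply to the point x, -y, -z); pixel columns grow to the right and rows downward; lengths in m; the calibration is good to about 2 mm. A picture is of the moment at which its call begins: read the wrist's pose just before it. calibration takes no time and is no camera call.
- workorder.job_done(): hands the job in, once; it reports no verdict.
The state is a dict: "t": time; "q": joint angles; "qd": joint speeds; "joint_efforts": joint torques, N m; "eef_pos": TCP position; "ee_rot": TCP orientation; "force": force on the tool from outside, world axes, zero at the start; "moment": the same for the moment, N m; "width": finger opening in m.
Only numpy, scipy, OpenCV 4.12 (cv2) and the standard library are available. Lean on these libraries where they do the work, as an engineer would, in place of code of your own. Each camera call takes 0.05 s, during which the arm holds its last target. There are 200 camera calls.

TASK

Push the turntable round by its rim (the finger pegs are there for this) until the stainless creamer jug stands at the front, centred over the tongue that sticks out from the stand, and leave it at rest there. Do not touch or lift the jug, cups or canister standing on the turntable, keep them upright in their places, and leave the saucepan lid where it lies.

Things in the scene. Friction and masses are not known exactly. Their poses are not given: they have to be found in the camera images.
- stand: fixed stand under the turntable: dark steel disc 190 mm across and 14 mm high, with a flat tongue 26 mm wide and 10 mm high that sticks out from under the disc, to 200 mm from the axis. The tongue marks the front. Origin: on the turning axis, on the counter; its -x axis points along the tongue (the front), z up
- turntable (a joint): turning angle of the turntable, rad: 0 at the start of each run, whatever way it then faces, growing anticlockwise seen from above; turns freely without end stops either way; friction 0.12 N m (about 1 N at the rim) and a little damping stop it within a few degrees when it is let go
- turntable_centre (a point): centre of the turntable's upper face, on the turning axis, 35 mm above the counter. The turntable is a round wooden disc 284 mm across and 15 mm thick, its underside 20 mm above the counter
- peg0 (a point): centre of the top end of one of four upright steel finger pegs on the turntable's rim: 12 mm thick with a 16 mm head, standing 45 mm above the disc, 130 mm from the axis, a quarter turn apart, halfway between the things standing on the disc; 45 degrees anticlockwise (seen from above) of the jug's place
- peg1 (a point): centre of the top end of one of four upright steel finger pegs on the turntable's rim: 12 mm thick with a 16 mm head, standing 45 mm above the disc, 130 mm from the axis, a quarter turn apart, halfway between the things standing on the disc; 1 quarter turn(s) anticlockwise of peg0
- peg2 (a point): centre of the top end of one of four upright steel finger pegs on the turntable's rim: 12 mm thick with a 16 mm head, standing 45 mm above the disc, 130 mm from the axis, a quarter turn apart, halfway between the things standing on the disc; 2 quarter turn(s) anticlockwise of peg0
- peg3 (a point): centre of the top end of one of four upright steel finger pegs on the turntable's rim: 12 mm thick with a 16 mm head, standing 45 mm above the disc, 130 mm from the axis, a quarter turn apart, halfway between the things standing on the disc; 3 quarter turn(s) anticlockwise of peg0
- jug: stainless creamer jug: open, waisted, 66 mm across the belly, 72 mm tall, wall 3 mm, with a short pouring lip at its +x side and a bar handle at its -x side reaching 55 mm from its axis; the only thing with a handle. Loose on the turntable, 78 mm from its centre, handle outward. Origin: centre of its underside, z up
- cup_a: handleless white ceramic cup with a dot pattern, 68 mm across the rim, 66 mm tall, loose on the turntable. Origin: centre of its underside
- cup_b: second handleless dotted ceramic cup, same size as the first, loose on the turntable. Origin: centre of its underside
- canister: closed plastic canister with snap lid, 72 mm across, 71 mm tall, loose on the turntable. Origin: centre of its underside
- pan_lid: small aluminium saucepan lid, 160 mm across, 40 mm tall with its knob, lying loose on the counter to the left of the turntable. Origin: centre of its underside
There are look-alikes about, which are no part of the job. There is more than one size of the canister; the job needs the larger. Leave any orange look-alike of the jug alone.

How it is judged:
At the end, for the whole second after the job is handed in: The jug's axis is within 16 mm sideways of the stand's front line (about 12 degrees of turn), on the tongue's side; the turntable is at rest; jug, cups and canister stand upright on the turntable 55 to 105 mm from its centre; the saucepan lid has moved less than 15 mm (y of jug in the frame of stand between -0.016 and 0.016 m and x of jug in the frame of stand below -0.055 m and velocity of joint turntable between -0.03 and 0.03 rad/s and distance of pan_lid from where it was at the start of the episode below 0.015 m and angle between each of jug, cup_a, cup_b, canister's own z axis and vertical below 0.1 rad and height (world z) of jug between 0.028 and 0.045 m and horizontal distance between jug and turntable_centre between 0.055 and 0.105 m and linear speed of each of jug, cup_a, cup_b, canister below 0.02 m/s and height (world z) of cup_a between 0.028 and 0.045 m and horizontal distance between cup_a and turntable_centre between 0.055 and 0.105 m and height (world z) of cup_b between 0.028 and 0.045 m and horizontal distance between cup_b and turntable_centre between 0.055 and 0.105 m and height (world z) of canister between 0.028 and 0.045 m and horizontal distance between canister and turntable_centre between 0.055 and 0.105 m); the robot touches nothing.
It fails at once if the robot touches the jug, a cup or the canister (more than 1 N) (contact force between any of the fingers, the arm and jug above 1 N or contact force between any of the fingers, the arm and cup_a above 1 N or contact force between any of the fingers, the arm and cup_b above 1 N or contact force between any of the fingers, the arm and canister above 1 N).
It fails at once if something on the turntable is lifted or tipped (height (world z) of any of jug, cup_a, cup_b, canister above 0.05 m or angle between any of jug, cup_a, cup_b, canister's own z axis and vertical above 0.25 rad).
It fails at once if something slides well out of its place on the turntable (horizontal distance between any of jug, cup_a, cup_b, canister and turntable_centre above 0.105 m or horizontal distance between any of jug, cup_a, cup_b, canister and turntable_centre below 0.055 m).
It fails at once if the saucepan lid is moved (distance of pan_lid from where it was at the start of the episode above 0.015 m).
It also fails if it takes over 64 s, if anything falls off the work surface, if the arm or the gripper's body presses on something with over 40 N, if the wrist force passes 120 N, or if a joint passes its speed limit or range.

## Working session

There is one attempt and no reset: what is moved stays moved. The work goes in short steps, Python scripts to look and compute and a shell command to move; the robot and the scene stay as the last step left them, time stands still between calls to the robot, and variables do not carry over. Pictures are saved under pics/ and viewed, about 8 in all and at most 12, crops included, and the job is handed in when it is done.

```bash
mkdir -p pics; python3 - <<'E'
from station import status, eyes
import cv2,numpy as np
s=status.get_state();print(s['t'],s['eef_pos'],s['ee_rot'],s['width'])
for n in('top','scene'):
    im=eyes.grab_frame(n);cv2.imwrite(f'pics/{n}0.png',im)
    c=eyes.calibration(n);print(n,np.round(c['camera_matrix'],1).tolist(),np.round(c['cam_to_world'],4).tolist(),[k for k in c])
E
```

```text
0.0 [0.24882742 0.62696009 0.22562404] [-3.14145690e+00 -1.64136907e-03 -1.94868542e+00] 0.08778483217285021
top [[363.9, 0.0, 257.2], [0.0, 363.9, 198.0], [0.0, 0.0, 1.0]] [[-0.0269, 0.9771, -0.211, 0.4617], [-0.9996, -0.0259, 0.0075, 0.1115], [0.0019, 0.2112, 0.9775, 0.8623], [0.0, 0.0, 0.0, 1.0]] ['camera_matrix', 'cam_to_world']
scene [[397.5, 0.0, 256.0], [0.0, 397.5, 191.1], [0.0, 0.0, 1.0]] [[0.3608, -0.6584, 0.6605, 1.2429], [0.9325, 0.2641, -0.2462, -0.1262], [-0.0124, 0.7048, 0.7093, 0.7314], [0.0, 0.0, 0.0, 1.0]] ['camera_matrix', 'cam_to_world']
```

View pics/top0.png

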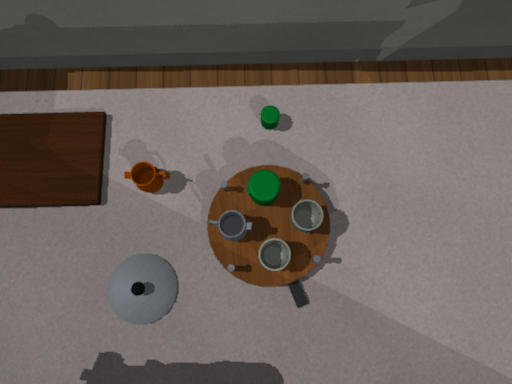

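View pics/scene0.png

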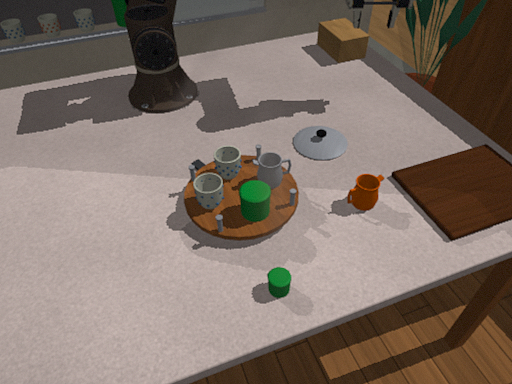

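Top view: the grey jug with its handle on the turntable at (232,225) is the target, and the orange jug at (148,177) is the look-alike. The large green canister is on the disc at (264,187), the small decoy at (270,117). Peg tops are at about (224,186), (306,178), (317,259) and (231,268). The tongue is at (298,293) and the lid at (142,288). Next I'll measure positions.

```bash
cat > h.py <<'E'
import numpy as np,cv2
from station import eyes,status
def ray(name,u,v,z,c=None):
    c=c or eyes.calibration(name);K=np.array(c['camera_matrix']);T=np.array(c['cam_to_world'])
    d=np.linalg.inv(K)@[u,v,1];d=T[:3,:3]@[d[0],-d[1],-d[2]];o=T[:3,3]
    return o+d*(z-o[2])/d[2]
E
python3 - <<'E'
from h import *
im=cv2.imread('pics/top0.png')
hsv=cv2.cvtColor(im,cv2.COLOR_BGR2HSV)
m=((hsv[...,0]<16)&(hsv[...,1]>110)&(hsv[...,2]>50)).astype(np.uint8)*255
m[:,:200]=0;m[:,340:]=0;m[:150]=0;m[300:]=0
cs,_=cv2.findContours(m,cv2.RETR_EXTERNAL,cv2.CHAIN_APPROX_NONE)
c=max(cs,key=cv2.contourArea);h=cv2.convexHull(c)
P=np.array([ray('top',*p[0],.035)[:2] for p in c]); H=np.array([ray('top',*p[0],.035)[:2] for p in h])
A=np.c_[2*H,np.ones(len(H))];s=np.linalg.lstsq(A,(H**2).sum(1),rcond=None)[0]
C=s[:2];print('centre',C,'r',np.sqrt(s[2]+C@C), cv2.minEnclosingCircle(P.astype(np.float32)))
def pol(n,u,v,z):
    p=ray('top',u,v,z)[:2];d=p-C;print(n,p.round(3),round(np.hypot(*d),3),round(np.degrees(np.arctan2(d[1],d[0])),1))
for p in[(224,186),(306,178),(317,259),(231,268)]:pol('peg',*p,.08)
pol('jug',232,225,.107);pol('handle',212,222,.09);pol('tongue',298,293,.01);pol('tip',302,304,.01);pol('lid',142,288,.01)
b=cv2.resize(im[150:320,190:350],None,fx=5,fy=3.5*5/3.5,interpolation=cv2.INTER_CUBIC)
cv2.imwrite('pics/crop.png',cv2.resize(im[160:310,200:345],None,fx=4,fy=4,interpolation=cv2.INTER_CUBIC))
E
```

```text
centre [0.58027288 0.08114955] r 0.13978664746043282 ((0.5801631808280945, 0.08138132840394974), 0.14049296081066132)
peg [0.66  0.178] 0.125 50.6
peg [ 0.673 -0.004] 0.126 -42.6
peg [ 0.495 -0.018] 0.131 -130.7
peg [0.481 0.165] 0.13 139.9
jug [0.569 0.16 ] 0.079 98.5
handle [0.579 0.204] 0.122 90.8
tongue [0.423 0.018] 0.169 -158.2
tip [0.399 0.01 ] 0.195 -158.7
lid [0.444 0.372] 0.322 115.2
```

View pics/crop.png

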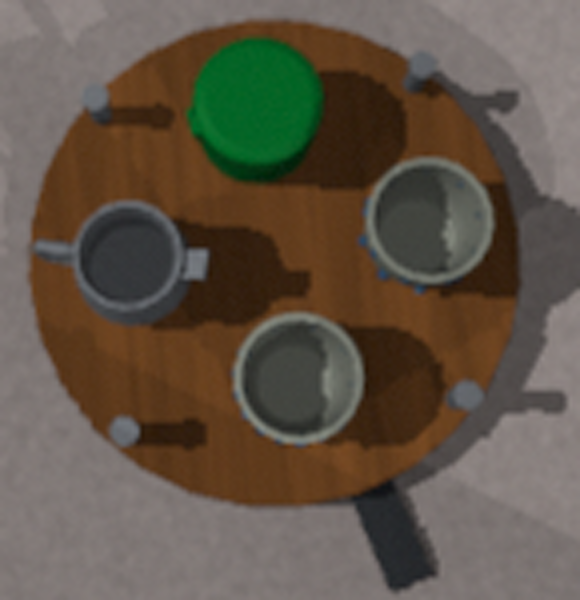

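The crop confirms it: the grey jug with its handle points left at about 95°, cups and canister take the other places, and peg0 is at bottom left, crop (124,430). The axis is at about (0.578, 0.0805), peg0 at about (0.480, 0.1655) and the tongue at 201.5°. The turn needed is about +107°. I'll cage peg0 between the jaws and lead it round.

```bash
python3 -m jog '[[21,-42,-3,0,0,-0.03],[21,-42,-3,0,0,-0.03],[21,-42,-3,0,0,-0.03],[21,-42,-3,0,0,-0.03],[21,-42,-3,0,0,-0.03],[21,-42,-3,0,0,-0.03],[21,-42,-3,0,0,-0.03],[21,-42,-3,0,0,-0.03],[21,-42,-3,0,0,-0.03],[21,-42,-3,0,0,-0.03],[21,-42,-3,0,0,-0.03],[0,0,0,0,0,0]]' 0.45; python3 -c "
from h import *
s=status.get_state();print(s['t'],s['eef_pos'],s['ee_rot'],s['q'],s['width'])"
```

```text
t: 1.3
eef_pos: [0.4814, 0.1452, 0.1861]
ee_rot: [-3.141, -0.008, -2.289]
force: [0.5, 1.2, 0.3]
width: 0.0392
1.3 [0.48144768 0.14518541 0.18613633] [-3.14119464 -0.00838555 -2.28852464] [ 0.68567049  0.11094217 -0.41534651  0.00205994 -1.05271059  0.16637173] 0.03924696402875309
```

```bash
python3 -m jog '[[-1,20,-20,0,0,0],[0,0,-20,0,0,0],[0,0,0,0,0,0]]'; python3 - <<'E'
from h import *
from scipy.spatial.transform import Rotation as R
s=status.get_state();im=eyes.grab_frame('wrist');cv2.imwrite('pics/w1.png',im)
c=eyes.calibration('wrist');T=np.eye(4);T[:3,:3]=R.from_euler('xyz',s['ee_rot']).as_matrix();T[:3,3]=s['eef_pos']
print(s['eef_pos'],s['ee_rot'])
W=T@np.array(c['hand_eye']);np.save('W1',W)
K=np.array(c['camera_matrix']);print(K.round(1).tolist())
for p in([.48,.1655,.08],[*s['eef_pos'][:2],.08]):
    q=np.linalg.inv(W)@[*p,1];print(K@[q[0]/-q[2],-q[1]/-q[2],1])
E
```

```text
t: 1.6
eef_pos: [0.481, 0.1633, 0.1451]
ee_rot: [-3.141, -0.008, -2.295]
force: [-0.3, -0.1, -0.2]
width: 0.0391
[0.48102214 0.16328501 0.14514789] [-3.14132258 -0.00786285 -2.29452272]
[[265.6, 0.0, 255.7], [0.0, 265.6, 188.6], [0.0, 0.0, 1.0]]
[254.8579282 202.3592578   1.       ]
[255.97390987 199.92552215   1.        ]
```

View pics/w1.png

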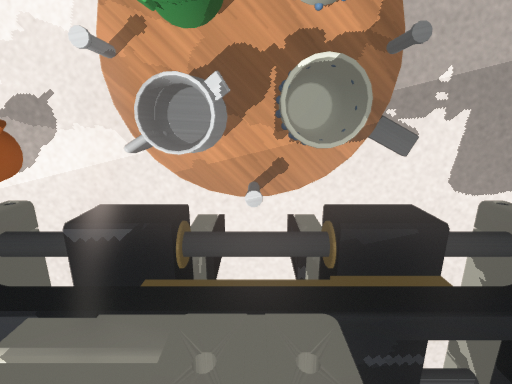

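Wrist view: peg0's head is at (254,199), where the TCP axis is expected at peg height (256,200). So the peg is centred between the jaws. The jug is on the left at (180,112), with its handle clear. Lowering.

```bash
python3 -m jog '[[0,0,-30,0,0,0],[0,0,-30,0,0,0],[0,0,-26,0,0,0],[0,0,0,0,0,0]]' 0.35; python3 -c "
import numpy as np
for k in range(13):
    a=np.radians(138.9+107*k/12);print(k,(578+128*np.cos(a)).round(),(80.5+128*np.sin(a)).round())"
```

```text
t: 2.05
eef_pos: [0.4844, 0.1668, 0.0634]
ee_rot: [-3.138, 0.001, -2.29]
force: [0.5, -0.2, 0.5]
width: 0.0304
0 482.0 165.0
1 470.0 149.0
2 460.0 131.0
3 454.0 112.0
4 451.0 93.0
5 450.0 73.0
6 453.0 53.0
7 459.0 34.0
8 467.0 16.0
9 479.0 -0.0
10 492.0 -15.0
11 508.0 -27.0
12 526.0 -36.0
```

```bash
python3 -m jog '[[-3,-4,-4,0,0,0.03],[-6,-8,0,0,0,0.06],[-6,-8,0,0,0,0.06],[-6,-9,0,0,0,0.06],[-5,-9,0,0,0,0.06],[-4,-10,0,0,0,0.06],[-3,-10,0,0,0,0.06]]'
```

```text
t: 2.75
eef_pos: [0.4585, 0.1153, 0.0729]
ee_rot: [-3.128, 0.016, -1.878]
force: [0.4, 1.4, -1.0]
width: 0.0308
```

The height has drifted up to 0.073, so I'll bring it down before going on.

```bash
python3 -m jog '[[-3,-2,-8,0,0,0],[0,0,-6,0,0,0],[0,0,0,0,0,0]]'
```

```text
t: 3.05
eef_pos: [0.4574, 0.1147, 0.0622]
ee_rot: [-3.124, 0.021, -1.879]
force: [0.5, -0.1, -0.7]
width: 0.0307
```

```bash
python3 -m jog '[[-2,-10,-3,0,0,0.06],[-2,-10,-3,0,0,0.06],[-1,-10,-3,0,0,0.06],[0,-10,-3,0,0,0.06],[0,0,-1,0,0,0]]'; python3 -m jog '[[1,-10,-2,0,0,0.06],[2,-10,-2,0,0,0.06],[3,-9,-2,0,0,0.06],[4,-9,-2,0,0,0.06],[0,0,-1,0,0,0]]'
```

```text
t: 3.55
eef_pos: [0.4556, 0.0777, 0.0503]
ee_rot: [-3.121, 0.023, -1.632]
force: [0.3, -0.4, 0.2]
width: 0.0307
t: 4.05
eef_pos: [0.4682, 0.0423, 0.0418]
ee_rot: [-3.12, 0.024, -1.394]
force: [0.3, -0.6, 0.2]
width: 0.0306
```

Height and radius have both drifted inward. I'll raise it, hold still and look.

```bash
python3 -m jog '[[0,0,9,0,0,0],[0,0,6,0,0,0],[0,0,0,0,0,0]]'; python3 - <<'E'
from h import *
s=status.get_state();print(s['eef_pos'],s['qd'])
im=eyes.grab_frame('wrist');cv2.imwrite('pics/w2.png',np.hstack([im[:300], eyes.grab_frame('top')[100:400,150:400]]))
E
```

```text
t: 4.35
eef_pos: [0.4684, 0.0436, 0.0582]
ee_rot: [-3.12, 0.023, -1.4]
force: [0.7, -0.1, 0.6]
width: 0.0304
[0.46841089 0.04355054 0.05820944] [ 0.00978992 -0.00247889  0.00020602  0.0016081  -0.0028135  -0.02189117]Traceback (most recent call last):
  File "<stdin>", line 3, in <module>
    return _nx.concatenate(arrs, 1, dtype=dtype, casting=casting)
           ~~~~~~~~~~~~~~~^^^^^^^^^^^^^^^^^^^^^^^^^^^^^^^^^^^^^^^
ValueError: all the input array dimensions except for the concatenation axis must match exactly, but along dimension 0, the array at index 0 has size 300 and the array at index 1 has size 284
```

```bash
python3 - <<'E'
from h import *
a=eyes.grab_frame('wrist')[:284];b=eyes.grab_frame('top')[100:384,150:400]
cv2.imwrite('pics/w2b.png',np.hstack([a,b]))
E
```

```text
(no output)
```

View pics/w2b.png

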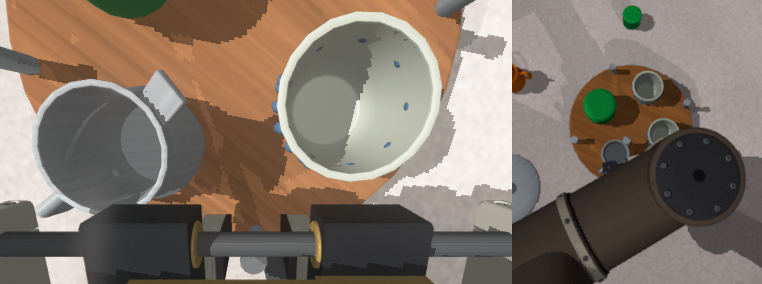

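The peg is still between the jaws at (252,262), but the TCP sits inward of it. The jug and cup are clear below the body. I'll move outward, then continue.

```bash
python3 -m jog '[[-6,-2,0,0,0,0],[-6,-2,0,0,0,0],[0,0,0,0,0,0]]'; python3 -m jog '[[2,-10,0,0,0,0.06],[3,-10,0,0,0,0.06],[2,-10,0,0,0,0.06],[3,-10,0,0,0,0.06],[0,0,0,0,0,0]]'
```

```text
t: 4.85
eef_pos: [0.4539, 0.0385, 0.0566]
ee_rot: [-3.123, 0.023, -1.4]
force: [0.1, -0.0, -0.8]
width: 0.0306
t: 5.35
eef_pos: [0.4649, -0.0016, 0.0571]
ee_rot: [-3.119, 0.023, -1.15]
force: [0.6, 0.9, -0.1]
width: 0.0304
```

```bash
python3 -m jog '[[6,-7,0,0,0,0.06],[7,-6,0,0,0,0.06],[7,-6,0,0,0,0.06],[7,-5,0,0,0,0.06],[0,0,0,0,0,0]]'
```

```text
t: 5.85
eef_pos: [0.4898, -0.0258, 0.0564]
ee_rot: [-3.123, 0.025, -0.911]
force: [0.2, 0.1, -0.2]
width: 0.0307
```

```bash
python3 -m jog '[[8,-5,0,0,0,0.06],[9,-4,0,0,0,0.06],[9,-4,0,0,0,0.06],[0,0,0,0,0,0]]'; python3 - <<'E'
from h import *
a=eyes.grab_frame('wrist')[:284];b=eyes.grab_frame('top')[100:384,150:400];cv2.imwrite('pics/t3.png',eyes.grab_frame('top'))
cv2.imwrite('pics/w3.png',np.hstack([a,b]))
E
```

```text
t: 6.25
eef_pos: [0.5129, -0.0381, 0.0555]
ee_rot: [-3.126, 0.028, -0.738]
force: [0.3, 0.3, 0.7]
width: 0.0304
```

View pics/w3.png

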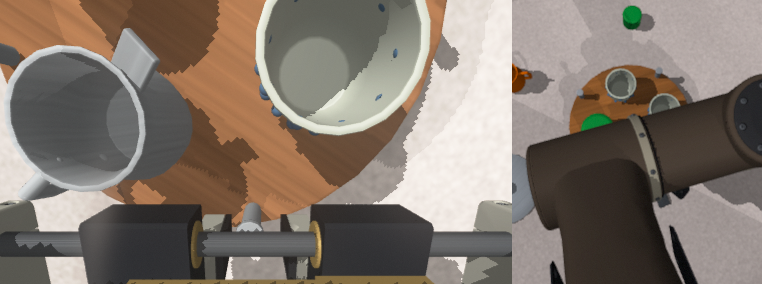

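The peg is still caged at (250,220). The two far pegs show in the top crop at about (660,72) and (584,94), so I'll read the turn angle from them.

```bash
python3 - <<'E'
from h import *
for u,v in((298,172),(222,194)):
    d=ray('top',u,v,.08)[:2]-[.578,.0805];print(np.hypot(*d),np.degrees(np.arctan2(d[1],d[0])))
im=cv2.imread('pics/t3.png');cv2.imwrite('pics/t3c.png',cv2.resize(im[150:290,195:345],None,fx=4,fy=4,interpolation=cv2.INTER_CUBIC))
E
```

```text
0.12899542550376533 -31.741089099864084
0.12045087316527273 58.02397340959722
```

View pics/t3c.png

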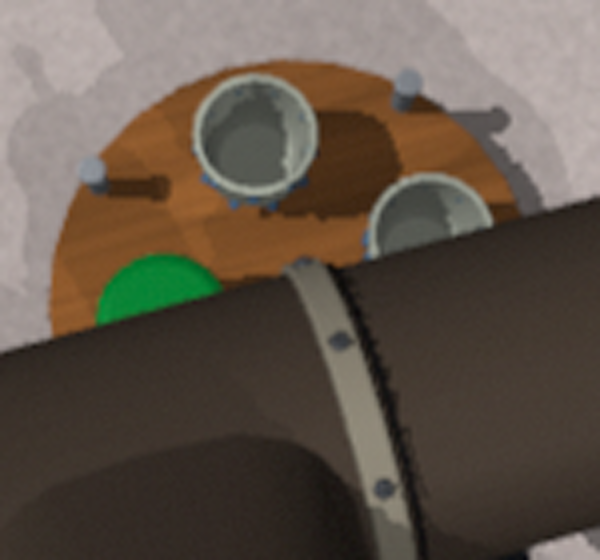

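Pegs now at about 59° mod 90; the target is about 66.5°, so roughly 17 mm more along the arc.

```bash
python3 -m jog '[[5,-2,0,0,0,0.04],[5,-2,0,0,0,0.04],[4,-2,0,0,0,0.04],[3,-1,0,0,0,0],[0,0,0,0,0,0],[0,0,0,0,0,0]]'; python3 - <<'E'
from h import *
im=eyes.grab_frame('top')
cv2.imwrite('pics/t4c.png',cv2.resize(im[150:290,195:345],None,fx=4,fy=4,interpolation=cv2.INTER_CUBIC))
g=cv2.cvtColor(im,cv2.COLOR_BGR2HSV)
m=((g[...,1]<70)&(g[...,2]>110)&(g[...,0]>95)).astype(np.uint8)
n,l,st,ce=cv2.connectedComponentsWithStats(m[150:290,195:345])
for s,c in zip(st,ce):
    if 4<s[4]<80: 
        d=ray('top',c[0]+195,c[1]+150,.08)[:2]-[.578,.0805];print(s[4],c+[195,150],np.hypot(*d),np.degrees(np.arctan2(d[1],d[0])))
E
```

```text
t: 7.0
eef_pos: [0.5257, -0.0435, 0.0558]
ee_rot: [-3.127, 0.03, -0.626]
force: [0.1, -0.3, -0.6]
width: 0.0307
36 [292.83333333 167.86111111] 0.1324212655151776 -25.390074779115036
37 [214.97297297 195.83783784] 0.13209996691963513 62.96384992459195
```

```bash
python3 -m jog '[[3,-1,0,0,0,0],[3,-1,0,0,0,0],[0,0,0,0,0,0],[0,0,0,0,0,0]]'; python3 -m jog '[[0,0,0,0,0,0],[0,0,0,0,0,0],[0,0,0,0,0,0],[0,0,10,0,0,0],[0,0,30,0,0,0],[0,0,40,0,0,0],[0,0,40,0,0,0],[0,0,40,0,0,0],[0,0,0,0,0,0]]' 0.5; python3 -m jog '[[0,-45,10,0,0,0],[0,-45,10,0,0,0],[0,-45,10,0,0,0],[0,-45,0,0,0,0],[0,-45,0,0,0,0],[0,-45,0,0,0,0],[0,-45,0,0,0,0],[0,0,0,0,0,0],[0,0,0,0,0,0]]'; python3 - <<'E'
from h import *
im=eyes.grab_frame('top')
cv2.imwrite('pics/t5.png',cv2.resize(im[155:325,170:345],None,fx=3.5,fy=3.5,interpolation=cv2.INTER_CUBIC))
E
```

```text
t: 7.45
eef_pos: [0.5317, -0.0456, 0.0558]
ee_rot: [-3.127, 0.03, -0.627]
force: [-0.5, 0.3, 1.2]
width: 0.0305
t: 8.35
eef_pos: [0.53, -0.0466, 0.2249]
ee_rot: [-3.129, 0.03, -0.627]
force: [-0.1, 0.2, -0.6]
width: 0.0441
t: 9.25
eef_pos: [0.5279, -0.3728, 0.2632]
ee_rot: [-3.124, 0.021, -0.622]
force: [0.3, 1.0, -0.4]
width: 0.0442
```

View pics/t5.png

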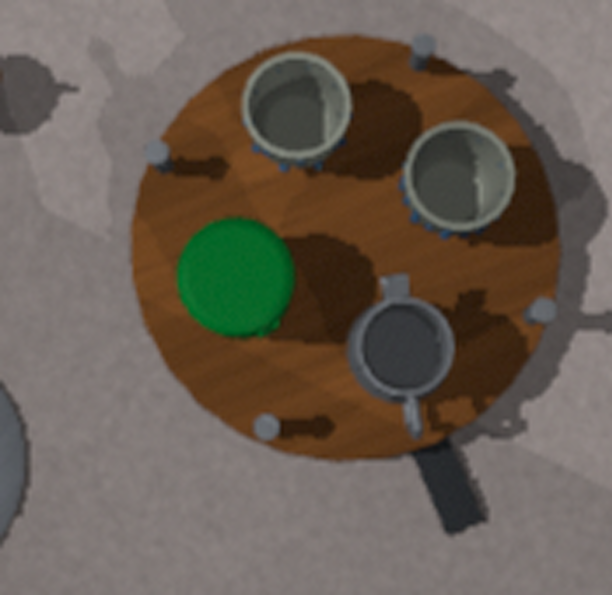

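The jug stands at the tongue with its handle outward. Pegs are at (424,46), (156,152), (266,427) and (543,309), and the jug rim centre is at (402,346). The tongue runs from about (432,450) to (464,522). Computing the offset.

```bash
python3 - <<'E'
from h import *
f=lambda p,z:ray('top',170+p[0]/3.5,155+p[1]/3.5,z)[:2]
P=np.array([f(p,.08) for p in((424,46),(156,152),(266,427),(543,309))]);C=P.mean(0);print(C)
an=lambda d:np.degrees(np.arctan2(d[1],d[0]))
print('pegs',[round(an(p-C)%90,1) for p in P],np.hypot(*(P-C).T))
t1,t2=f((432,450),.01),f((466,522),.01);print('tongue',an(t2-t1)%360,an(t2-C)%360,an(t1-C)%360,np.hypot(*(t2-C)))
j=f((402,346),.107);print('jug',an(j-C)%360,np.hypot(*(j-C)))
for T in(200.5,202.5):
    r=np.radians(T);d=j-C;print(T,'lateral mm',1e3*(-np.sin(r)*d[0]+np.cos(r)*d[1]))
im=eyes.grab_frame('top');a=im[265:345,100:185];b=cv2.imread('pics/top0.png')[265:345,100:185];print('lid diff',np.abs(a.astype(int)-b).max(2).mean())
E
```

```text
[0.57963811 0.08064607]
pegs [np.float64(65.7), np.float64(66.1), np.float64(65.9), np.float64(66.2)] [0.12888653 0.12956993 0.12929681 0.12906208]
tongue 203.34992621056048 201.87112096967184 201.36552776671303 0.19535091633096335
jug 201.30307878899058 0.07909219929507336
200.5 lateral mm 1.1085491538196934
202.5 lateral mm -1.6521329571323289
lid diff 1.823235294117647
```

The jug is within about 2 mm of the front line, with a 16 mm tolerance, and the lid looks unchanged. Handing in.

```bash
python3 -m jog '[[0,0,0,0,0,0],[0,0,0,0,0,0],[0,0,0,0,0,0],[0,0,0,0,0,0]]'; python3 -c "
from station import workorder;print(workorder.job_done())"
```

```text
t: 9.75
eef_pos: [0.5291, -0.3679, 0.2648]
ee_rot: [-3.123, 0.02, -0.615]
force: [-0.1, 0.7, 0.6]
width: 0.0438
the job is handed in; nothing more can be done
None
```

I turned the turntable about 107° anticlockwise by leading peg0 round between the jaws. I then opened the jaws, lifted clear, moved the arm away and handed the job in after about 10 s of the 64 s allowed.

- **Jug position:** the last top view puts the jug at about 201.3° and the tongue at about 201.4–201.9°, so the jug is within about 2 mm of the front line. It is about 79 mm from the axis. A line fitted along the tongue's own length gave 203.3°, which disagrees by about 2° but is well within tolerance.
- **Pegs:** all four pegs agree with each other to 0.5°, at about 66° against the 66.5° target. That corresponds to the jug at about 201°.
- **Other things on the turntable:** the cups and canister look upright and in place. I judged this by eye in the top view and did not measure it.
- **Saucepan lid:** its part of the picture is essentially unchanged from the start.
- **Trouble on the way:** the height drifted between 73 and 42 mm partway, and the radius drifted about 14 mm inward. I corrected both, and the measured force stayed near 1 N in every reading.
- **Not checked:** I did not measure the turntable's speed. I let it stand about 2 s after release before handing in.

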